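# Index the dosing turret and snap the clip lid onto the open cup

## Task

Turn the indexing table by its black hand post one notch, anticlockwise seen from above, until it clicks home with the open cup at the red pointer. Then take the loose blue lid and press it straight down onto that cup until all the spring catches snap over its edge, and finish while still holding the lid and pressing it down firmly on the seal: do not let go. Leave the jar, the weight and the ring clamp where they are.

Things in the scene. Friction and masses are not known exactly. Their poses are not given: they have to be found in the camera images.
- turret (a joint): Angle of the pale round table (260 mm across, flat top 42 mm above the worktop) about the upright axis of its base: 0 at the start notch, grows anticlockwise from above, next notch at 1.571 (a quarter turn). A sprung detent resists with about 4 N at the post until half way, then pulls the table into the next notch. End stops 0.25 past both notches.
- index_base: Round grey base of the table, 300 mm across, fixed to the worktop; origin at the centre of its underside, on the table's axis. The red pointer stands on its rim on its -x side; its x axis points away from the robot, give or take 0.3 rad. A tall filling machine stands on the worktop beyond the lid, from about x = 0.63 m on, between y = 0.15 and 0.5 m: keep the arm clear of it.
- post_top (a point): Centre of the top of the black upright round hand post on the table: 18 mm across, 66 mm tall (top 108 mm above the worktop), with a foot collar 26 mm across and 6 mm high. It stands 112 mm from the table's axis and goes round with the table.
- station (a point): Capping station: point of the table's top surface beside the red pointer, 80 mm from the axis, where the open cup's axis must come to stand. At the start a second cup, with an identical lid fixed on it for good, stands here; it is not to be handled.
- cup_mouth (a point): Centre of the mouth of the open white cup, level with the top of its red seal ring when not pressed; 83 mm above the worktop, z up, 80 mm from the table's axis and carried round by the table. The opening is 56 mm across.
- seal_ring: Red sprung seal ring on the mouth of the open cup, 72 mm across; origin at the centre of its underside, 6 mm below its top. Pressed by the lid it gives 3 mm, becoming solid at about 11 N.
- lid: Loose blue round clip lid, 70 g, standing on the worktop; origin at the centre of its underside, z up. From below: spigot 50 mm across, 10 mm high; round plate 72 mm across, 7 mm thick, lower edge chamfered; upright grip bar on the centre, 44 mm long (along x), 14 mm thick (along y), its top 49 mm above the origin. It fits at any turn.
- jar: A bystander: round spice-type sample jar with a yellow cap, 42 mm across and 106 mm tall, standing on the worktop; origin at the centre of its underside.
- weight: A bystander: brass check weight, 28 mm across and 39 mm tall, standing on the worktop; origin at the centre of its underside.
- clamp: A bystander: pale steel pipe clamp, a ring lying flat on the worktop, 68 x 98 mm and 14 mm tall; origin at the centre of its underside.
- catch0: One of the four steel spring catches round the open cup, 90 degrees apart; origin at its foot on the table, 36 mm from the cup's axis, x axis outwards from the cup. The round noses (8 mm thick, tops 15 mm above cup_mouth) reach in to 33 mm from the cup's axis; the lid pushes them outwards, then they spring back over its plate.
- lid_plate (a point): Centre of the underside of the loose lid's plate, 10 mm above the lid's origin. Lowered on the cup it meets the catches 13 mm above cup_mouth; pushing on takes about 8 to 15 N for some 5 mm, then the force drops and the catches, closing over the plate, draw it down. Snapped on, it is level with cup_mouth, or 3 mm below it with the seal fully pressed.
Things that resemble listed ones, but are neither listed nor needed, are in the scene too. There is more than one size of the lid; the one meant has the size given above.

How it is judged:
On the way, in this order (a step that is already met when the one before it is completed fails the run):
1. the table rests in its next notch, the open cup at the pointer (value of joint turret between 1.5 and 1.64 rad and velocity of joint turret between -0.1 and 0.1 rad/s), for 0.3 s.
2. the lid is snapped onto the open cup (z of lid in the frame of cup_mouth below -0.0085 m and horizontal distance between lid and cup_mouth below 0.004 m and angle between the z axis of lid and the z axis of cup_mouth, either way round below 0.08 rad), for 0.2 s.
At the end, for the whole second after the job is handed in: Table in its second notch (1.50 to 1.64 rad); lid snapped on the open cup: origin 8.5 to 16 mm below the mouth site, within 4 mm of its axis, upright within 0.08 rad; fingers still on the lid (over 4 N), lid still pressed on the seal ring (over 5 N), through the last second (all of step 2 and value of joint turret between 1.5 and 1.64 rad and z of lid in the frame of cup_mouth above -0.016 m and contact force between lid and seal_ring above 5 N and contact force between the fingers and lid above 4 N and linear speed of lid below 0.02 m/s); the arm keeps its last pose, push and grip.
It fails at once if the jar is moved more than 25 mm (distance of jar from where it was at the start of the episode above 0.025 m).
It fails at once if the weight is moved more than 25 mm (distance of weight from where it was at the start of the episode above 0.025 m).
It fails at once if the ring clamp is moved more than 25 mm (distance of clamp from where it was at the start of the episode above 0.025 m).
It also fails if it takes over 53 s, if anything falls off the work surface, if the arm or the gripper's body presses on something with over 40 N, if the wrist force passes 120 N, or if a joint passes its speed limit or range.

## Robot

A 6-joint arm with a two-finger parallel gripper is mounted at the origin on a cart in front of the work surface, level with it; the furniture and walls round the work are solid. World frame = base frame: x ahead of the robot, y to its left, z up, the work surface at z = 0. Lengths are in m, angles in rad, forces in N, time in s.
With the tool pointing down it reaches from about 0.3 to 0.85 m from the base axis. Payload 5.4 kg.
Tool frame: the origin (TCP) lies at the very end of the fingers, on their centre line; the grasp point (between the pads) lies bot.tcp_to_grasp behind it (bot.tcp_to_grasp is the distance from the TCP to the grasp point, in m); z points along the fingers, y is the line along which they close (so a half turn about z gives the same grasp; the last joint's range is limited). The gripper opens to 85 mm and grips with 20 to 120 N. Pads are 22 mm wide; open, the fingers measure 114 mm over their backs; the gripper's body (76 mm by 85 mm) begins 54 mm behind the grasp point. The pads swing forward as they close: fully open they stand 13 mm farther back than shut.
Start: joints at [0.985, 0.158, 1.597, -0, 1.386, -0.21], TCP at [0.211, 0.535, 0.21] pointing down, gripper open.
Joint ranges: [-2.91, 2.91], [-0.94, 2.29], [0.18, 2.7], [-1.29, 4.43], [0.17, 2.64], [-3, 3]. Speed limits (rad/s): [2.57, 2.57, 3.14, 3.14, 3.14, 3.14].

## Interface

Orientations are given as [roll, pitch, yaw] about the fixed x, y, z axes, in that order (R = Rz(yaw) Ry(pitch) Rx(roll)).
In Python, from plant import bot gives the robot as it stands.
- The arm moves only by the tool arm_command, never from a script. Its argument "plan" is one flat list of numbers, 5 for each row, row after row: the opening, from 0 (shut) to 1 (fully open), then the shift along the tool's x, y, z in mm, then the turn about the tool's z in rad. In form: [gripper, x, y, z, spin, gripper, x, y, z, spin, ...]. A call has 1 to 20 rows; each row is the pose to reach, as a shift and turn from the pose commanded when the call began, along the tool's axes at that moment; what a row does not reach only later rows make up. A row lasts 1/10 s, in which the tool goes at most 50 mm and 8.59 degrees, less where a joint would pass 70% of its speed; a pose out of reach is approached as far as the arm can. A call with a gripper value outside its range is refused whole. The fingers move at their own pace and stop on an object; the grip force is fixed at half the most. Time passes only in rows, so rows that repeat a pose let the fingers close. It gives the time, the measured TCP pose, the force, the opening and the grip force at its end, in the units of the state.
- bot.get_state(): the state, without advancing time (a new reading comes with each control period).
- bot.camera(name): name is "side" or "top" or "wrist"; returns a dict with "image" (480x640x3 uint8, red, green, blue), "depth" (480x640 float32, m along the optical axis (not along the pixel's ray), 0 where there is no reading), "K" (3x3 intrinsics, pixels), "position" and "rotation" of the camera in the world. Camera axes: x right, y up, looking along -z (the intrinsics and any distortion apply to the point x, -y, -z); pixel columns grow to the right and rows downward; lengths in m; the calibration is good to about 2 mm. A picture is of the moment at which its call begins.
- bot.hand_in(): hands the job in; it is judged then, once.
The state is a dict: "t": time; "q": joint angles; "qvel": joint speeds; "effort": joint torques, N m; "eef_pos": TCP position; "ee_rot": TCP orientation; "ft_force": force on the tool from outside, world axes, zero at the start; "wrist_torque": the same for the moment, N m; "grip_width": finger opening in m; "gripper_force": force on a finger pad.
Only numpy, scipy, OpenCV 4.12 (cv2) and the standard library are available. Lean on these libraries where they do the work, as an engineer would, in place of code of your own. Each camera call takes 0.05 s, during which the arm holds its last target. There are 200 camera calls.

## Working session

There is one attempt and no reset: what is moved stays moved. The work goes in short steps, Python scripts to look and compute and a tool call to move; the robot and the scene stay as the last step left them, time stands still between calls to the robot, and variables do not carry over. Pictures are saved under pics/ and viewed, at most 11 in all, crops included, and the job is handed in when it is done.

Besides the shell and the picture viewer there is one more tool, called after "Emit:" as name(argument=value, ...) on one line, values as JSON. arm_command: Moves the arm, as the interface text tells. Its arguments: {"type":"object","properties":{"plan":{"type":"array"}},"required":["plan"]}

```bash
ls; mkdir -p pics; cat > h.py <<'E'
import numpy as np, cv2
from plant import bot
def snap(n,f=None):
    c=bot.camera(n)
    if f: cv2.imwrite('pics/'+f,c['image'][:,:,::-1])
    return c
def cloud(c):
    d=c['depth'];K=c['K'];v,u=np.indices(d.shape)
    P=np.stack([(u-K[0,2])/K[0,0]*d,-(v-K[1,2])/K[1,1]*d,-d],-1)
    return P@np.array(c['rotation']).T+np.array(c['position'])
def ray(c,u,v,z):
    K=c['K'];r=np.array(c['rotation'])@np.array([(u-K[0,2])/K[0,0],-(v-K[1,2])/K[1,1],-1])
    p=np.array(c['position']);return p+r*(z-p[2])/r[2]
E
python3 - <<'E'
from h import *
import pickle
o={n:snap(n,n+'0.png') for n in('side','top','wrist')}
pickle.dump(o,open('c0.pkl','wb'))
for n,c in o.items(): print(n,np.round(c['position'],3),np.round(c['rotation'],2).tolist(),c['K'].tolist(),[k for k in c])
print(bot.get_state(),bot.tcp_to_grasp)
E
```

```text
pics
side [0.225 1.139 0.617] [1.05, -0.01, -2.91] [[502.82206253512584, 0.0, 312.4358846347298], [0.0, 502.82206253512584, 245.73126318010117], [0.0, 0.0, 1.0]] ['image', 'depth', 'K', 'position', 'rotation']
top [0.332 0.223 1.494] [0.07, 0.0, -1.56] [[599.78842748193, 0.0, 324.3063598116049], [0.0, 599.78842748193, 225.66878531737478], [0.0, 0.0, 1.0]] ['image', 'depth', 'K', 'position', 'rotation']
wrist [0.148 0.559 0.373] [-0.27, 0.0, 1.19] [[380.2931849170254, 0.0, 327.5723753157157], [0.0, 380.2931849170254, 240.33569025546603], [0.0, 0.0, 1.0]] ['image', 'depth', 'K', 'position', 'rotation']
{'t': 0.15, 'q': array([ 9.84898708e-01,  1.58931865e-01,  1.59795140e+00,  3.65718022e-05,
        1.38618703e+00, -2.10091063e-01]), 'qvel': array([-8.86456489e-05, -1.10534398e-03, -4.56517477e-03,  1.40047585e-04,
       -1.41600279e-03, -1.38097403e-03]), 'effort': array([-6.34185108e-04, -3.96377492e+01, -3.31785357e+01, -2.89835953e-04,
        5.51452613e-03, -2.81305023e-05]), 'eef_pos': array([0.21076352, 0.53445089, 0.20942338]), 'ee_rot': array([-3.14015500e+00, -3.43310321e-04,  2.76577911e+00]), 'ft_force': array([-0.24894882, -0.25800397, -0.93810087]), 'wrist_torque': array([-0.00302608, -0.02986156, -0.02116889]), 'gripper_force': 0.0, 'grip_width': 0.08540419617926807} 0.0187
```

```bash
cat > fix.py <<'E'
E
python3 - <<'E'
s=open('h.py').read()
s=s.replace("import numpy as np, cv2","import numpy as np, cv2\nfrom scipy.spatial.transform import Rotation as Ro").replace("np.array(c['rotation'])","Ro.from_euler('xyz',c['rotation']).as_matrix()")
open('h.py','w').write(s)
E
rm fix.py
```

```text
(no output)
```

View pics/top0.png

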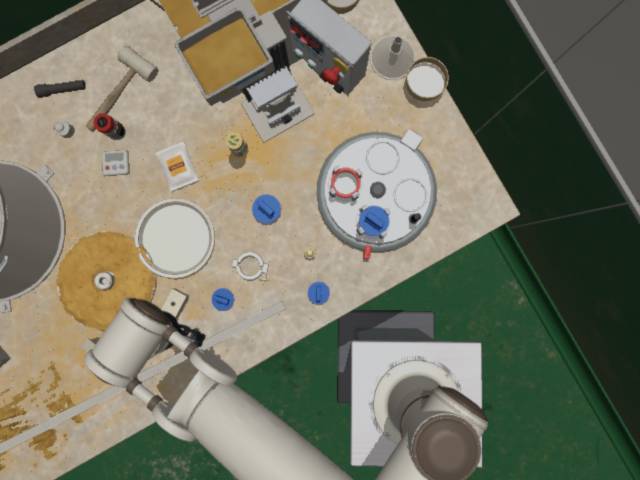

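View pics/side0.png

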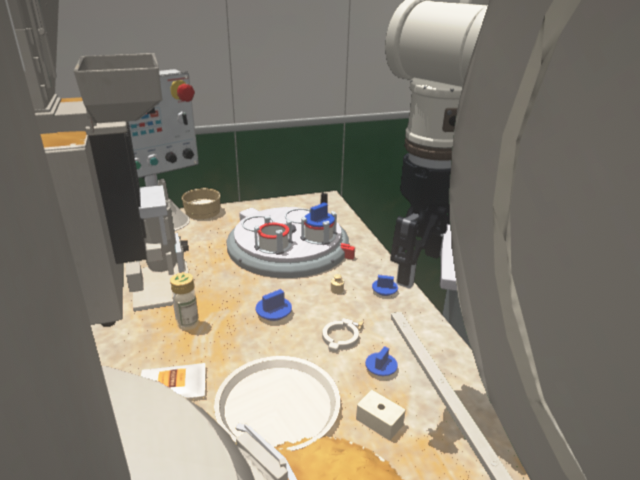

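The top view shows the table at (378,190), red open cup (345,183), the fixed-lid cup at the pointer (374,221), black post (415,218). There are three loose lids: (266,209), (222,299) and (318,292). The first looks largest. I'll measure them all.

```bash
python3 - <<'E'
from h import *
import pickle
o=pickle.load(open('c0.pkl','rb'))
for n in('top','side'):
    c=o[n];P=cloud(c);h=cv2.cvtColor(c['image'],cv2.COLOR_RGB2HSV)
    print(n, 'worktop z',[np.round(P[v,u],3) for u,v in ([(290,250)] if n=='top' else [(320,310)])])
    for name,lo,hi in(('blue',(105,150,60),(125,255,255)),('red',(0,170,120),(6,255,255)),('red2',(174,170,120),(180,255,255)),('black',(0,0,0),(180,120,35))):
        m=cv2.inRange(h,lo,hi);k,l,s,ce=cv2.connectedComponentsWithStats(m)
        for i in range(1,k):
            if s[i,4]<40: continue
            p=P[(l==i)&(c['depth']>0)]
            x=np.median(p,0)
            if not(0.15<x[0]<.8 and -.2<x[1]<.7 and x[2]<.2): continue
            print(name,np.round(ce[i]),s[i,4],'mid',np.round(.5*(np.percentile(p,1,0)+np.percentile(p,99,0)),4),'ext',np.round(np.ptp(p,0),3),'zmax %.3f'%np.percentile(p[:,2],99.5))
            if name=='blue':
                # plate band
                zt=np.percentile(p[:,2],99);b=p[p[:,2]>zt-.006]
                r=cv2.minAreaRect((b[:,:2]*1000).astype(np.float32));q=p[(p[:,2]<zt-.015)]
                (cx,cy),rr=cv2.minEnclosingCircle((q[:,:2]*1000).astype(np.float32)) if len(q) else ((0,0),0)
                print('   bar',np.round(b.mean(0),4),r,'plate',cx,cy,rr,np.median(q[:,2]) if len(q) else 0)
im=o['top']['image']
cr=cv2.resize(im[130:320,190:450],(780,570),interpolation=cv2.INTER_CUBIC)
cv2.imwrite('pics/crop1.png',cr[:,:,::-1])
E
```

```text
top worktop z [array([ 0.371,  0.313, -0.005])]
blue [266. 209.] 501 mid [0.4718 0.3726 0.0319] ext [0.063 0.06  0.048] zmax 0.055
   bar [0.4742 0.3729 0.0502] ((473.67767333984375, 371.8730773925781), (44.388084411621094, 13.411520004272461), 50.08039474487305) plate 472.7437744140625 372.4759521484375 31.995798110961914 0.01710951042707587
blue [374. 221.] 539 mid [0.4397 0.1123 0.1055] ext [0.061 0.063 0.048] zmax 0.128
   bar [0.4408 0.1123 0.124 ] ((440.88427734375, 111.75962829589844), (42.139862060546875, 13.164072036743164), 52.901668548583984) plate 439.257080078125 112.11317443847656 32.35893630981445 0.09043273419750508
blue [318. 293.] 313 mid [0.2673 0.2417 0.0239] ext [0.047 0.044 0.039] zmax 0.042
   bar [0.2695 0.2408 0.0382] ((268.453369140625, 241.3824920654297), (31.484020233154297, 9.7247314453125), 0.6722504496574402) plate 266.9472351074219 240.93096923828125 24.71308135986328 0.013006080146826027
blue [222. 299.] 327 mid [0.2479 0.4759 0.0238] ext [0.049 0.048 0.039] zmax 0.043
   bar [0.2499 0.4765 0.0388] ((249.83189392089844, 475.7617492675781), (33.68136215209961, 10.46992301940918), 73.99839782714844) plate 248.83755493164062 476.4046936035156 25.238880157470703 0.013300240879566605
side worktop z [array([0.386, 0.342, 0.   ])]
blue [313. 221.] 59 mid [0.4502 0.1253 0.0906] ext [0.042 0.05  0.006] zmax 0.094
   bar [0.4507 0.1334 0.0905] ((455.3375244140625, 127.77567291259766), (24.863086700439453, 58.84122085571289), 45.864906311035156) plate 0 0 0 0
blue [383. 289.] 88 mid [0.2686 0.2525 0.0137] ext [0.047 0.036 0.005] zmax 0.016
   bar [0.2703 0.257  0.0137] ((271.16973876953125, 254.85101318359375), (27.70626449584961, 49.099571228027344), 67.97747802734375) plate 0 0 0 0
```

View pics/crop1.png

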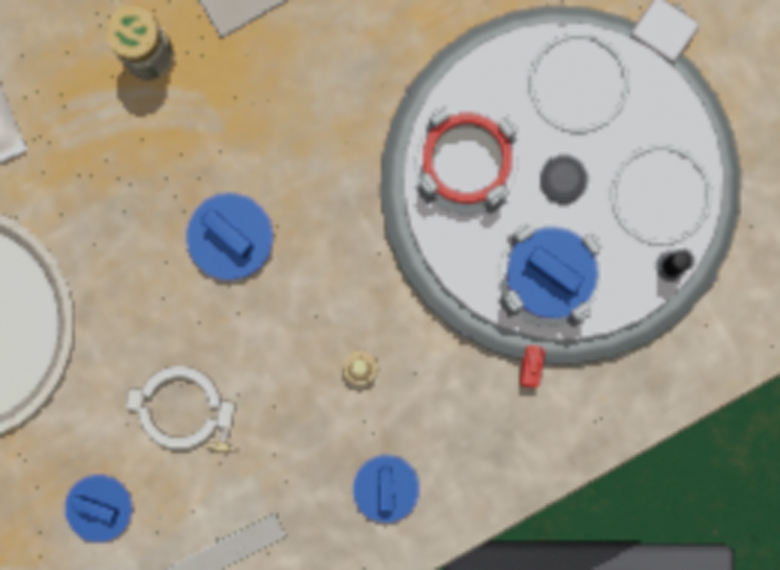

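Candidates: (266,209) has a bar 44×13 mm and top at about 50 mm. (318,292) and (222,299) have bars about 32×10 mm and tops about 40 mm, so they are too small. The crop confirms the loose large lid at (266,209). The similar one on the table sits on the fixed cup. Next I need the table geometry.

```bash
python3 - <<'E'
from h import *
import pickle
o=pickle.load(open('c0.pkl','rb'))
c=o['top'];P=cloud(c);h=cv2.cvtColor(c['image'],cv2.COLOR_RGB2HSV)
g=(P[:,:,0]>.3)&(P[:,:,0]<.68)&(P[:,:,1]>-.08)&(P[:,:,1]<.26)
m=(g&(abs(P[:,:,2]-.042)<.008)&(h[:,:,1]<40)&(h[:,:,2]>150)).astype(np.uint8)
cs,_=cv2.findContours(cv2.morphologyEx(m,cv2.MORPH_CLOSE,np.ones((15,15))),cv2.RETR_EXTERNAL,cv2.CHAIN_APPROX_NONE)
k=max(cs,key=cv2.contourArea);e=cv2.fitEllipse(cv2.convexHull(k));print('ellipse',e,ray(c,*e[0],.042), np.median(P[m>0][:,2]))
print('boss depth',P[189,377])
# red
r=(cv2.inRange(h,(0,120,100),(8,255,255))|cv2.inRange(h,(172,120,100),(180,255,255)))
k,l,s,ce=cv2.connectedComponentsWithStats(r)
for i in range(1,k):
    if s[i,4]>20 and 320<ce[i][0]<440 and 150<ce[i][1]<270:
        cc,_=cv2.findContours((l==i).astype(np.uint8),0,1);E=cv2.fitEllipse(cv2.convexHull(cc[0]))
        print('red',ce[i],s[i],E,ray(c,*E[0],.083),np.median(P[l==i][:,2]))
b=cv2.inRange(h[190:240,395:435],(0,0,0),(180,255,60))
v,u=np.nonzero(b);v+=190;u+=395
q=P[v,u];print('post',u.mean(),v.mean(),len(u),q[:,2].max());t=q[:,2]>.095
print('post top px',u[t].mean(),v[t].mean(),t.sum(),ray(c,u[t].mean(),v[t].mean(),.108))
# jar, weight
for n,(U,V) in dict(jar=(235,143),weight=(310,254),clamp=(250,266)).items(): print(n,P[V,U].round(3))
E
```

```text
ellipse ((380.32550048828125, 184.95803833007812), (104.89810943603516, 124.36111450195312), 34.910335540771484) [0.53095769 0.09233996 0.042     ] 0.0422961237795052
boss depth [0.51967478 0.10123554 0.05189959]
red [346.18461538 176.26153846] [331 169  29  22 130] ((345.32696533203125, 181.358154296875), (25.939613342285156, 28.964885711669922), 98.19535827636719) [0.53310123 0.17898384 0.083     ] 0.08264247481795373
red [343.41463415 195.        ] [336 192  16   6  41] ((343.6080017089844, 193.72015380859375), (6.291742324829102, 15.055660247802734), 98.70603942871094) [0.50359418 0.18281411 0.083     ] 0.08213856626140381
red [366.7195122 252.1097561] [363 246   8  13  82] ((366.61968994140625, 252.25775146484375), (6.894649028778076, 15.525999069213867), 8.594367980957031) [0.36573229 0.12758822 0.083     ] 0.0313579756550435
post 414.20454545454544 218.6590909090909 44 0.11245440131802864
post top px 416.15 217.9 20 [0.44589157 0.01497252 0.108     ]
jar [0.617 0.438 0.11 ]
weight [0.361 0.262 0.038]
clamp [0.331 0.411 0.002]
```

Emit:
arm_command(plan=[0.4,-26,-25,0,0.12,0.4,-51,-50,0,0.24,0.4,-77,-74,0,0.36,0.4,-102,-99,0,0.48,0.4,-128,-124,0,0.6,0.4,-154,-149,0,0.71,0.4,-179,-174,0,0.83,0.4,-205,-198,0,0.95,0.4,-230,-223,0,1.07,0.4,-256,-248,0,1.19,0.4,-282,-273,0,1.31,0.4,-307,-298,0,1.43,0.4,-333,-322,0,1.55,0.4,-358,-347,0,1.67,0.4,-384,-372,0,1.79,0.4,-409,-397,0,1.906,0.4,-409,-397,0,1.906,0.4,-409,-397,0,1.906,0.4,-409,-397,0,1.906])

```text
t: 2.05
eef_pos: [0.4453, 0.0163, 0.2099]
ee_rot: [-3.141, 0.0, 0.861]
ft_force: [-0.2, 0.3, -0.1]
grip_width: 0.0342
gripper_force: 0.0
```

```bash
python3 - <<'E'
from h import *
import pickle
c=snap('wrist','w1.png');pickle.dump(c,open('w1.pkl','wb'));s=bot.get_state();print(s['t'],s['eef_pos'],s['ee_rot'],s['q'],s['grip_width'],c['position'],c['rotation'])
E
```

```text
2.1 [0.44533577 0.01640028 0.21002228] [-3.14106472e+00  2.44096718e-06  8.61771780e-01] [-2.35780555e-01 -1.89640514e-01  1.94123545e+00  2.42377230e-04
  1.39046875e+00  4.73200466e-01] 0.03416460145722396 [0.48803632 0.0669393  0.37343638] [-0.26987106  0.00084736 -0.7094529 ]
```

View pics/w1.png

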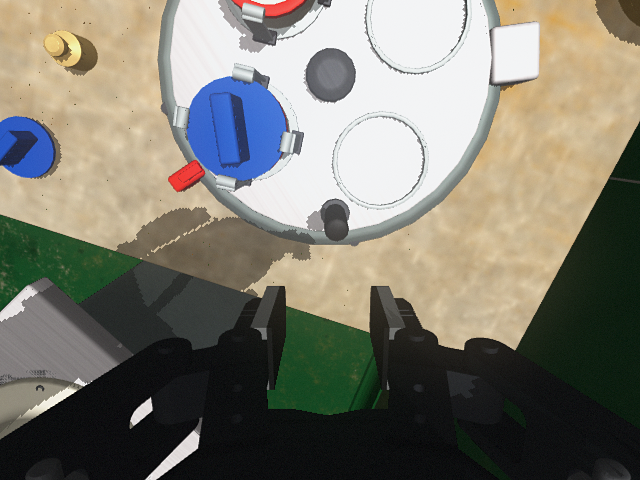

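The wrist view shows the post top at about (336,229), the fixed lid at (235,128), the open cup's ring at the top edge (272,5), the boss (330,75), and the fingers centred at column 328.

```bash
python3 - <<'E'
from h import *
import pickle
c=pickle.load(open('w1.pkl','rb'));P=cloud(c);h=cv2.cvtColor(c['image'],cv2.COLOR_RGB2HSV)
def fit(m,z,n):
    cc,_=cv2.findContours(m.astype(np.uint8),0,1);k=max(cc,key=cv2.contourArea)
    uv=k[:,0].astype(float);X=np.array([ray(c,u,v,z)[:2] for u,v in uv])
    A=np.c_[2*X,np.ones(len(X))]
    for _ in range(6):
        s=np.linalg.lstsq(A,(X**2).sum(1),rcond=None)[0];r=np.sqrt(s[2]+s[0]**2+s[1]**2);d=abs(np.hypot(*(X-s[:2]).T)-r);w=d<max(.0015,np.median(d)*2);X=X[w];A=A[w]
    print(n,s[:2].round(4),'r',r.round(4),len(X))
sub=np.zeros((480,640),bool);sub[190:250,305:365]=1
t=sub&(h[:,:,2]<110)&(P[:,:,2]>.1);print('post z',np.percentile(P[t][:,2],[5,50,95]));fit(t,.108,'post')
sub=np.zeros((480,640),bool);sub[40:110,295:365]=1
t=sub&(h[:,:,2]<120);print('boss z',np.median(P[t][:,2]));fit(t,np.median(P[t][:,2]),'boss')
b=(cv2.inRange(h,(105,130,50),(125,255,255))>0);b[:,:160]=0
zz=P[:,:,2];print('bz',np.median(zz[b&(zz<.1)]));
fit(b&(zz<.1),np.median(zz[b&(zz<.1)]),'fixed plate')
E
```

```text
post z [0.10357441 0.10756255 0.10879538]
post [0.4504 0.0142] r 0.0086 69
boss z 0.051745557109192764
boss [0.5189 0.1003] r 0.019 144
bz 0.08985835662483754
fixed plate [0.4407 0.1125] r 0.0352 241
```

Emit:
arm_command(plan=[0.4,0,5,0,-0.03,0.4,0,5,10,-0.03,0.4,0,5,30,-0.03,0.4,0,5,55,-0.03,0.4,0,5,80,-0.03,0.4,0,5,100,-0.03,0.4,0,5,115,-0.03,0.4,0,5,125,-0.03,0.4,0,5,132,-0.03,0.4,0,5,136,-0.03,0.4,0,5,136,-0.03])

```text
t: 3.2
eef_pos: [0.4495, 0.0123, 0.0741]
ee_rot: [-3.141, 0.0, 0.89]
ft_force: [-0.1, 0.3, -0.6]
grip_width: 0.0343
gripper_force: 0.0
```

```bash
python3 - <<'E'
from h import *
s=bot.get_state();print(s['eef_pos'],s['ee_rot'],s['ft_force'])
snap('wrist','w2.png')
# arc plan
y0=s['ee_rot'][2];p0=s['eef_pos'][:2];C=np.array([.519,.1005])
R=lambda a:np.array([[np.cos(a),-np.sin(a)],[np.sin(a),np.cos(a)]])
rel=p0-C;print('r',np.hypot(*rel),np.degrees(np.arctan2(*rel[::-1])),y0)
tx=np.array([np.cos(y0),np.sin(y0)]);ty=np.array([np.sin(y0),-np.cos(y0)])
for i in range(1,21):
    a=1.571*i/20;d=(C+R(a)@rel-p0)*1000;print(round(d@tx),round(d@ty),round(-a,2))
E
```

```text
[0.44953183 0.01233495 0.07406915] [-3.14141408e+00  6.08668944e-05  8.89942932e-01] [-0.06065362  0.26496271 -0.56137296]
r 0.11224483545799102 -128.23574967538863 0.889942931549714
0 9 -0.08
2 18 -0.16
3 26 -0.24
6 35 -0.31
9 43 -0.39
13 51 -0.47
17 58 -0.55
22 66 -0.63
28 73 -0.71
34 79 -0.79
41 85 -0.86
48 90 -0.94
55 95 -1.02
63 99 -1.1
71 103 -1.18
79 106 -1.26
88 108 -1.34
96 110 -1.41
105 110 -1.49
114 111 -1.57
```

View pics/w2.png

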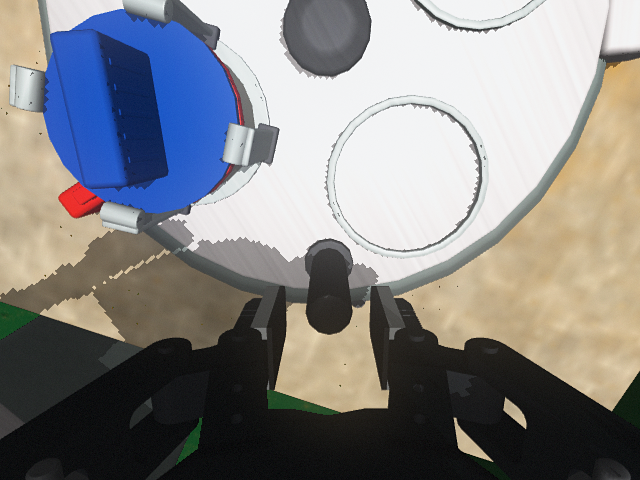

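The post sits centred between the fingers at (328,310). Next I drive the arc.

Emit:
arm_command(plan=[0.4,0,9,0,-0.08,0.4,2,18,0,-0.16,0.4,3,26,0,-0.24,0.4,6,35,0,-0.31,0.4,9,43,0,-0.39,0.4,13,51,0,-0.47,0.4,17,58,0,-0.55,0.4,22,66,0,-0.63,0.4,28,73,0,-0.71,0.4,34,79,0,-0.79,0.4,41,85,0,-0.86,0.4,48,90,0,-0.94,0.4,55,95,0,-1.02,0.4,63,99,0,-1.1,0.4,71,103,0,-1.18,0.4,79,106,0,-1.26,0.4,88,108,0,-1.34,0.4,96,110,0,-1.41,0.4,105,111,0,-1.49,0.4,112,111,0,-1.57])

```text
t: 5.25
eef_pos: [0.6075, 0.0295, 0.0751]
ee_rot: [3.141, 0.002, 2.463]
ft_force: [-0.8, -0.9, -0.3]
grip_width: 0.0341
gripper_force: 0.0
```

Emit:
arm_command(plan=[0.4,0,0,0,0,0.4,0,0,0,0,0.4,0,0,0,0,0.4,0,0,0,0])

```text
t: 5.65
eef_pos: [0.6062, 0.029, 0.0743]
ee_rot: [-3.142, 0.0, 2.459]
ft_force: [0.5, -0.3, -0.2]
grip_width: 0.034
gripper_force: 0.0
```

```bash
python3 - <<'E'
from h import *
s=bot.get_state();print(s['eef_pos'],s['ee_rot'],s['ft_force'])
c=snap('wrist','w3.png');P=cloud(c);h=cv2.cvtColor(c['image'],cv2.COLOR_RGB2HSV)
c=snap('top','t3.png')
E
```

```text
[0.6062118  0.02903672 0.07430936] [-3.14156190e+00  5.82227702e-05  2.45868175e+00] [ 0.53621909 -0.33626465 -0.23861735]
```

View pics/w3.png

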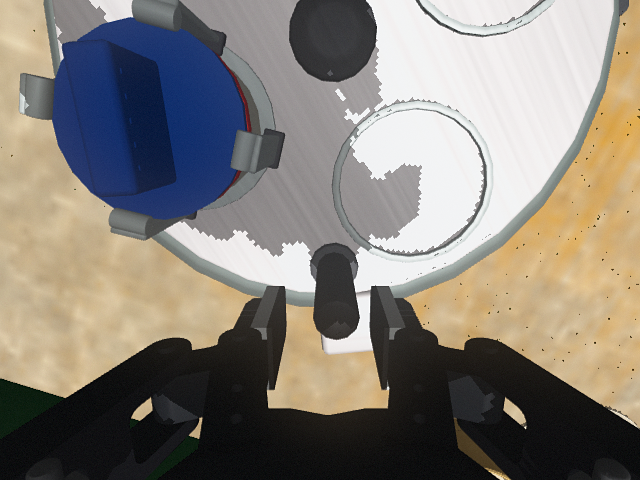

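The post is in the gap at (335,315), not touched, and the force is near zero, so the table has clicked home. I lift and look at the open cup at the station.

Emit:
arm_command(plan=[0.4,0,0,-20,0,0.4,0,0,-55,0,0.4,0,0,-95,0,0.4,0,0,-125,0,0.4,8,-2,-140,0.12,0.5,20,-5,-140,0.24,0.6,35,-8,-140,0.36,0.7,50,-11,-140,0.5,0.8,66,-15,-140,0.64,0.8,82,-18,-140,0.78,0.8,98,-22,-140,0.92,0.8,114,-25,-140,1.06,0.8,130,-29,-140,1.2,0.8,146,-32,-140,1.34,0.8,162,-36,-140,1.46,0.8,174,-38,-140,1.54,0.8,181,-40,-140,1.585,0.8,181,-40,-140,1.585,0.8,181,-40,-140,1.585])

```text
t: 7.65
eef_pos: [0.4407, 0.1122, 0.2143]
ee_rot: [3.141, -0.0, 0.876]
ft_force: [-1.3, -0.2, 0.0]
grip_width: 0.0686
gripper_force: 0.0
```

```bash
cat >> h.py <<'E'
def circ(X):
    A=np.c_[2*X,np.ones(len(X))]
    for _ in range(6):
        s=np.linalg.lstsq(A,(X**2).sum(1),rcond=None)[0];r=np.sqrt(s[2]+s[0]**2+s[1]**2);d=abs(np.hypot(*(X-s[:2]).T)-r);w=d<max(.001,np.median(d)*2);X=X[w];A=A[w]
    return s[:2].round(4),r.round(4),len(X)
E
python3 - <<'E'
from h import *
s=bot.get_state();print(s['t'],s['eef_pos'],s['ee_rot'],s['q'])
for n in('wrist','top'):
    c=snap(n,n[0]+'4.png');P=cloud(c);h=cv2.cvtColor(c['image'],cv2.COLOR_RGB2HSV)
    r=(cv2.inRange(h,(0,120,70),(8,255,255))|cv2.inRange(h,(172,120,70),(180,255,255)))>0
    b=r&(abs(P[:,:,2]-.082)<.007)&(np.hypot(P[:,:,0]-.44,P[:,:,1]-.1125)<.045)
    print(n,b.sum(),np.percentile(P[b][:,2],[5,50,95]) if b.any() else '')
    if b.sum()<60: continue
    v,u=np.nonzero(b);X=np.array([ray(c,x,y,.083)[:2] for x,y in zip(u,v)])
    a=np.round(np.degrees(np.arctan2(X[:,1]-.1125,X[:,0]-.4405))/5)
    r_=np.hypot(X[:,0]-.4405,X[:,1]-.1125)
    print(' outer',circ(np.array([X[a==k][r_[a==k].argmax()] for k in set(a)])),'inner',circ(np.array([X[a==k][r_[a==k].argmin()] for k in set(a)])))
E
```

```text
7.65 [0.44074157 0.11219258 0.21429132] [ 3.14115969e+00 -1.86986740e-04  8.75719959e-01] [-1.74337805e-02 -1.67311546e-01  1.91345264e+00 -1.27745998e-04
  1.39499703e+00  6.77664941e-01]
wrist 2232 [0.08124159 0.08277547 0.0840119 ]
 outer (array([0.4407, 0.1131]), np.float64(0.0352), 65) inner (array([0.4411, 0.1132]), np.float64(0.0278), 73)
top 30 [0.0782298  0.08222809 0.08753197]
```

View pics/w4.png

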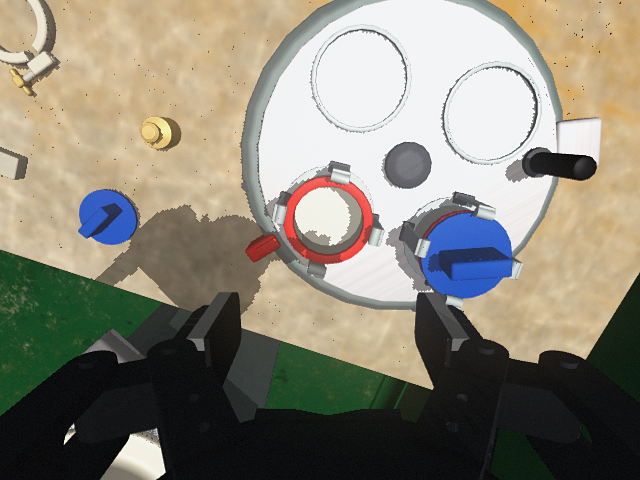

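The open cup's ring is at (330,220), in front of the red pointer. The mouth is at (0.441, 0.113, 0.083). Now I move over the lid.

Emit:
arm_command(plan=[0.8,10,-6,0,0,0.7,28,-18,0,0,0.7,50,-32,0,0,0.7,74,-48,0,0,0.7,98,-63,0,0,0.7,122,-79,0,0,0.7,146,-94,0,0,0.7,170,-110,0,0,0.7,192,-124,0,0,0.7,210,-135,0,0,0.7,220,-142,0,0,0.7,220,-142,0,0,0.7,220,-142,0,0])

```text
t: 9.05
eef_pos: [0.4726, 0.3719, 0.2139]
ee_rot: [3.142, 0.001, 0.875]
ft_force: [-0.4, -0.8, 0.6]
grip_width: 0.0595
gripper_force: 0.0
```

```bash
cat > lid.py <<'E'
from h import *
import sys
s=bot.get_state();print(s['t'],s['eef_pos'],s['ee_rot'],s['q'][5],s['grip_width'])
c=snap('wrist',sys.argv[1]);P=cloud(c);h=cv2.cvtColor(c['image'],cv2.COLOR_RGB2HSV)
b=(cv2.inRange(h,(105,130,40),(125,255,255))>0)&(np.hypot(P[:,:,0]-.473,P[:,:,1]-.3725)<.06)
z=P[:,:,2];top=b&(z>.043);pl=b&(z<.024)&(z>.01)
print('z top',np.median(z[top]),'plate',np.median(z[pl]))
v,u=np.nonzero(top);X=np.array([ray(c,x,y,.049)[:2] for x,y in zip(u,v)])
print('bar',cv2.minAreaRect((X*1000).astype(np.float32)))
v,u=np.nonzero(pl);X=np.array([ray(c,x,y,.017)[:2] for x,y in zip(u,v)]);m=(X.max(0)+X.min(0))/2
a=np.round(np.degrees(np.arctan2(*(X-m).T[::-1]))/5);r=np.hypot(*(X-m).T)
print('plate',circ(np.array([X[a==k][r[a==k].argmax()] for k in set(a)])))
E
python3 lid.py w5.png
```

```text
9.05 [0.47257062 0.37188667 0.21392259] [3.14150748e+00 8.35380634e-04 8.74922962e-01] 1.1621692604089626 0.059523623406546496
z top 0.04881579431620631 plate 0.016994395797308826
bar ((381.4443054199219, 322.073486328125), (255.841796875, 26.03711700439453), 29.32426643371582)
plate (array([0.4736, 0.3738]), np.float64(0.0353), 73)
```

View pics/w5.png

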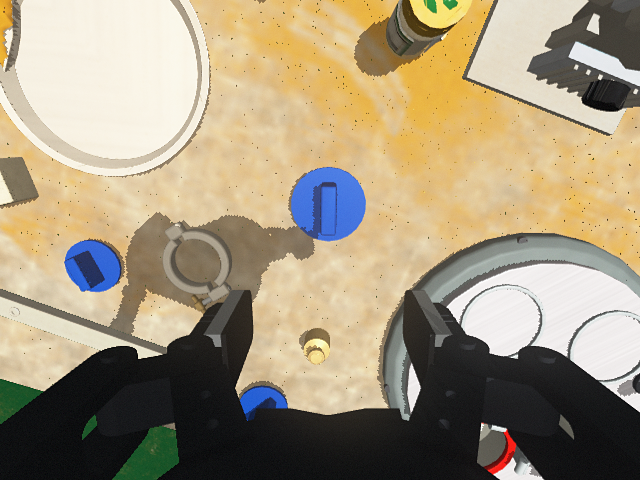

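The lid at (328,203) has a plate radius of 35.3 mm and a top at 48.8 mm, so it is the right size, with its bar aligned with the tool's x. I descend and grip.

Emit:
arm_command(plan=[0.5,2,0,15,0,0.5,2,0,45,0,0.5,2,0,80,0,0.5,2,0,115,0,0.5,2,0,145,0,0.5,2,0,168,0,0.5,2,0,182,0,0.5,2,0,189,0,0.5,2,0,193,0,0.5,2,0,193,0,0.5,2,0,193,0,0,2,0,193,0,0,2,0,193,0,0,2,0,193,0,0,2,0,193,0,0,2,0,193,0,0,2,0,193,0,0,2,0,193,0])

```text
t: 10.9
eef_pos: [0.4748, 0.374, 0.0221]
ee_rot: [3.141, -0.002, 0.875]
ft_force: [-0.3, -0.2, 5.4]
grip_width: 0.0117
gripper_force: 59.8
```

Emit:
arm_command(plan=[0,0,0,-3,0,0,0,0,-10,0,0,0,0,-30,0,0,0,0,-60,0,0,0,0,-95,0,0,0,0,-130,0,0,0,0,-160,0,0,0,0,-175,0,0,0,0,-180,0,0,0,0,-180,0,0,0,0,-180,0])

```text
t: 12.0
eef_pos: [0.4729, 0.3732, 0.1989]
ee_rot: [-3.14, 0.003, 0.875]
ft_force: [-0.2, -0.4, -0.7]
grip_width: 0.0118
gripper_force: 59.1
```

```bash
cat > held.py <<'E'
from h import *
import sys
s=bot.get_state();e=s['eef_pos'];print(s['t'],e,s['ee_rot'],s['grip_width'],s['gripper_force'],s['ft_force'])
for n in ('wrist','side'):
    c=snap(n,n[0]+sys.argv[1]);P=cloud(c);h=cv2.cvtColor(c['image'],cv2.COLOR_RGB2HSV)
    b=(cv2.inRange(h,(105,130,30),(125,255,255))>0)&(np.linalg.norm(P-e,axis=2)<.06);z=P[:,:,2]
    print(n,b.sum());
    if b.sum()<50: continue
    # plane of the plate's top
    zp=np.median(z[b&(z<e[2]+.006)]);pl=b&(abs(z-zp)<.004)
    v,u=np.nonzero(pl);q=P[pl];A=np.c_[q[:,:2]-q[:,:2].mean(0),np.ones(len(q))];f=np.linalg.lstsq(A,q[:,2],rcond=None)[0];print('plate top z',zp,'slopes',f[:2],len(q))
    X=np.array([ray(c,x,y,zp)[:2] for x,y in zip(u,v)]);m=e[:2]
    a=np.round(np.degrees(np.arctan2(*(X-m).T[::-1]))/5);r=np.hypot(*(X-m).T)
    print('circle',circ(np.array([X[a==k][r[a==k].argmax()] for k in set(a) if r[a==k].max()>.028])))
E
python3 held.py 6.png
```

```text
12.0 [0.4728815  0.37317864 0.19893502] [-3.140057    0.00346644  0.8747315 ] 0.011802872159256343 59.078659415245056 [-0.22839478 -0.4420235  -0.73816537]
wrist 13310
plate top z 0.19368575081142156 slopes [-0.00151522 -0.00798713] 9489
circle (array([0.4723, 0.3734]), np.float64(0.0356), 52)
side 208
plate top z 0.19399849398264013 slopes [-0.00063397 -0.00304995] 176
circle (array([0.4716, 0.3774]), np.float64(0.0336), 22)
```

View pics/w6.png

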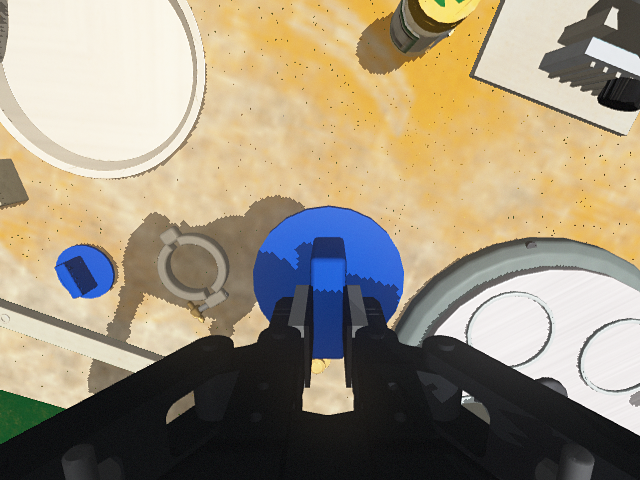

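The lid is held upright (slopes under 0.01) and centred on the TCP within 1 mm. Its plate top is 5 mm below the TCP. Now I carry it over the cup.

Emit:
arm_command(plan=[0,-8,5,0,0,0,-24,16,0,0,0,-46,30,0,0,0,-70,45,0,0,0,-94,61,0,0,0,-118,77,0,0,0,-142,92,0,0,0,-166,108,0,0,0,-188,122,0,0,0,-206,134,0,0,0,-216,140,0,0,0,-220,143,0,0,0,-220,143,5,0,0,-220,143,20,0,0,-220,143,40,0,0,-220,143,58,0,0,-220,143,66,0,0,-220,143,70,0,0,-220,143,70,0,0,-220,143,70,0])

```text
t: 14.1
eef_pos: [0.4433, 0.1134, 0.132]
ee_rot: [3.14, -0.001, 0.875]
ft_force: [-0.0, -0.3, -0.6]
grip_width: 0.0116
gripper_force: 59.1
```

```bash
python3 held.py 7.png; python3 - <<'E'
from h import *
s=bot.get_state();print(s['eef_pos'],s['q'])
c=snap('wrist');P=cloud(c);h=cv2.cvtColor(c['image'],cv2.COLOR_RGB2HSV)
r=(cv2.inRange(h,(0,120,50),(8,255,255))|cv2.inRange(h,(172,120,50),(180,255,255)))>0
b=r&(abs(P[:,:,2]-.082)<.008)&(np.hypot(P[:,:,0]-.441,P[:,:,1]-.113)<.045)
print(b.sum())
E
```

```text
14.1 [0.44329811 0.11340406 0.13200861] [ 3.14049633e+00 -9.59118302e-04  8.75076021e-01] 0.011590366489267635 59.06029164791107 [-0.03983299 -0.27440692 -0.64838658]
wrist 13318
plate top z 0.1268409381854958 slopes [ 0.00381461 -0.00710385] 9487
circle (array([0.4428, 0.1136]), np.float64(0.0356), 52)
side 237
plate top z 0.12762145110863493 slopes [ 0.0067961  -0.00557606] 201
circle (array([0.4439, 0.1182]), np.float64(0.0333), 21)
[0.44338473 0.11330461 0.13213529] [-1.49377654e-02 -7.69783893e-02  2.00015869e+00  4.86429355e-05
  1.21657797e+00  6.80984842e-01]
639
```

View pics/w7.png

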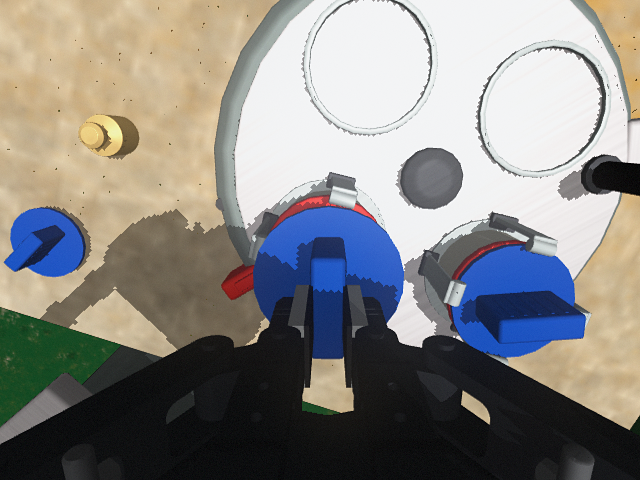

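The held lid at (328,280) is centred over the ring within about 2 mm. I correct that and lower it to just above the catches.

Emit:
arm_command(plan=[0,-1.5,-1,0,0,0,-1.5,-1,5,0,0,-1.5,-1,11,0,0,-1.5,-1,16,0,0,-1.5,-1,19,0,0,-1.5,-1,20,0,0,-1.5,-1,20,0,0,-1.5,-1,20,0,0,-1.5,-1,20,0])

```text
t: 15.15
eef_pos: [0.4411, 0.1127, 0.1115]
ee_rot: [3.141, -0.0, 0.875]
ft_force: [0.8, 0.6, -0.8]
grip_width: 0.0116
gripper_force: 59.1
```

```bash
python3 held.py 8.png
```

```text
15.15 [0.44113042 0.11269666 0.11145183] [ 3.14118771e+00 -2.91102208e-04  8.74806283e-01] 0.011635112632836267 59.07398700714111 [ 0.76985663  0.64277567 -0.8243885 ]
wrist 13338
plate top z 0.10625369895521602 slopes [ 0.00339835 -0.00678736] 9498
circle (array([0.4406, 0.1129]), np.float64(0.0356), 52)
side 223
plate top z 0.10693055333991397 slopes [ 0.00780287 -0.02005188] 189
circle (array([0.4415, 0.1174]), np.float64(0.0327), 19)
```

Aligned within 0.5 mm of (0.441, 0.1132). I press down slowly.

Emit:
arm_command(plan=[0,0,0,2,0,0,0,0,4,0,0,0,0,6,0,0,0,0,8,0,0,0,0,9,0,0,0,0,10,0,0,0,0,10,0,0,0,0,10,0])

```text
t: 16.05
eef_pos: [0.4423, 0.1128, 0.1027]
ee_rot: [3.139, -0.002, 0.875]
ft_force: [-2.5, -0.3, 7.8]
grip_width: 0.0119
gripper_force: 60.0
```

Emit:
arm_command(plan=[0,0,0,2,0,0,0,0,4,0,0,0,0,6,0,0,0,0,8,0,0,0,0,10,0,0,0,0,11,0,0,0,0,12,0,0,0,0,12,0,0,0,0,12,0])

```text
t: 16.95
eef_pos: [0.4412, 0.1128, 0.0918]
ee_rot: [-3.141, 0.001, 0.875]
ft_force: [-10.3, -0.6, 23.2]
grip_width: 0.0112
gripper_force: 62.0
```

Emit:
arm_command(plan=[0,-0.5,-0.5,0,0,0,-1,-1,1,0,0,-1,-1,1,0,0,-1,-1,1,0,0,-1,-1,1,0,0,-1,-1,1,0])

```text
t: 17.55
eef_pos: [0.4412, 0.1127, 0.0918]
ee_rot: [3.14, -0.002, 0.875]
ft_force: [-9.3, -0.5, 25.9]
grip_width: 0.0116
gripper_force: 62.3
```

```bash
python3 held.py 9.png
```

```text
17.55 [0.44116196 0.1127071  0.09176763] [ 3.13956651e+00 -1.62343150e-03  8.75123795e-01] 0.011638621292946981 62.29918420314789 [-9.30762972 -0.50767389 25.88235027]
wrist 12943
plate top z 0.0866790315021558 slopes [-0.00565859 -0.00139   ] 9064
circle (array([0.44 , 0.113]), np.float64(0.0356), 42)
side 145
plate top z 0.08741081557271757 slopes [-0.00718521 -0.00048418] 120
circle (array([0.4405, 0.1179]), np.float64(0.0327), 23)
```

View pics/w9.png

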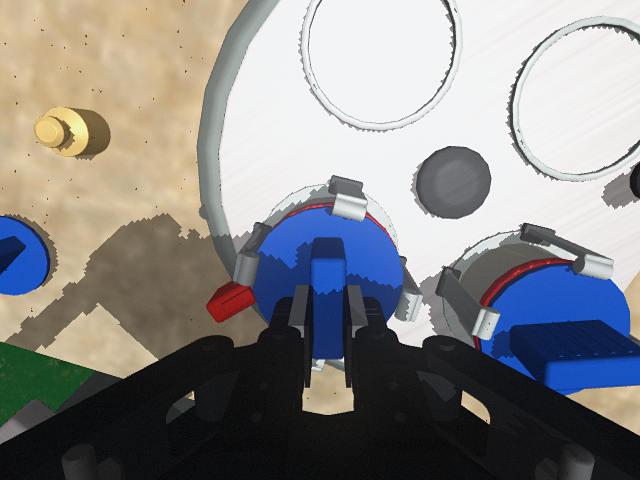

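All the visible catches, (349,205), (250,255) and (410,300), lie over the plate. The plate's underside is 3 mm below the mouth and it is pressed with about 26 N.

```bash
python3 -c "
from plant import bot
print(bot.hand_in())"
```

```text
the job is handed in; nothing more can be done
None
```

The job is handed in at about 17.6 s: the table clicked home one notch anticlockwise with the open cup at the pointer, and the blue lid is snapped on and still held, pressed down with about 26 N. The three catches I could see were over its edge; the fourth was hidden by the gripper. The plate sits 3 mm below the mouth. I kept clear of the jar, weight and clamp, and the hand-in gave no verdict.

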